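Return four products to the drip trays that fit them

TASK

Tidy the barber's desk: put the brown dropper bottle, the pale-lidded jar, the upright yellow carton and the long teal box each into the white drip dish or tray that fits it in shape and size (round ones in round dishes, the smaller in the smaller; boxes in rectangular trays, the long box in the long one). Each must end flat on its tray's floor inside the rim, the bottle, jar and carton upright, the teal box on the side it lies on now. Leave the two clipper guards that lie among them exactly where they are, and let go of everything at the end.

Things in the scene. Friction and masses are not known exactly. Their poses are not given: they have to be found in the camera images.
- dropper_centre (a point): Centre (half-way up, 51 mm above its underside) of the small brown dropper bottle with black dropper cap: round, 33 mm diameter up to 62 mm height, cap above is 24 mm wide tapering to 13 mm, 102 mm tall in all, 0.08 to 0.17 kg. Stands upright on the desk; z axis up.
- jar_centre (a point): Centre (half-way up, 39.5 mm above its underside) of the white jar with pale green screw lid (closed): round, 48 mm diameter, 79 mm tall, 0.08 to 0.17 kg. Stands upright; z axis up.
- carton_centre (a point): Centre (half-way up, 61 mm above its underside) of the upright yellow carton: 45 mm along its x axis, 88 mm along its y axis, 122 mm tall, 0.08 to 0.17 kg. z axis up. Taken across its 45 mm width; as it is tall, grasp it in its upper third (80 to 110 mm above its underside) so that the gripper's body clears its top.
- long_box_centre (a point): Centre (half-way up, 20.5 mm above its underside) of the long teal box that lies flat: 41 mm along its x axis, 177 mm along its y axis, 41 mm high, 0.08 to 0.17 kg. z axis up. Taken across its 41 mm width.
- small_dish: Small round white drip dish, fixed to the desk: inner diameter 49 mm, outer 57 mm, rim 18 mm above the desk, floor 10 mm above the desk. Origin at the centre of its underside (desk height), z up. Place of the dropper bottle.
- large_dish: Large round white drip dish, fixed: inner diameter 64 mm, outer 72 mm, rim 18 mm above the desk, floor 10 mm above the desk. Origin at the centre of its underside, z up. Place of the jar.
- short_tray: Short rectangular white drip tray, fixed: inside 61 mm along its x axis and 104 mm along its y axis, walls 4 mm, rim 18 mm above the desk, floor 10 mm above the desk. Origin at the centre of its underside, z up. Place of the yellow carton, its long side along the tray's long side, either way round.
- long_tray: Long rectangular white drip tray, fixed: inside 57 mm along its x axis and 193 mm along its y axis, walls 4 mm, rim 18 mm above the desk, floor 10 mm above the desk. Origin at the centre of its underside, z up. Place of the long teal box, either way round.
- black_guard_mid (a point): Black clipper guard comb, bystander, 35 x 46 x 14 mm, loose on the desk; point at the middle of it, 7 mm above the desk. Not to be moved.
- red_guard_mid (a point): Dark red clipper guard comb, bystander, 35 x 44 x 17 mm, loose on the desk; point at the middle of it, 7 mm above the desk. Not to be moved.

How it is judged:
By the outcome, as a careful person would: the job done as asked, in the order asked, and still so for the second after the job is handed in, with the robot touching nothing.
It also fails if it takes over 99 s, if anything falls off the work surface, if the arm or the gripper's body presses on something with over 40 N, if the wrist force passes 120 N, or if a joint passes its speed limit or range.

ROBOT

A 6-joint arm with a two-finger parallel gripper is mounted at the origin on a cart in front of the work surface, level with it; the furniture and walls round the work are solid. World frame = base frame: x ahead of the robot, y to its left, z up, the work surface at z = 0. Lengths are in m, angles in degrees, forces in N, time in s.
With the tool pointing down it reaches from about 0.325 to 0.85 m from the base axis. Payload 15.5 kg.
Tool frame: the origin (TCP) lies midway between the tips of the shut fingers; the grasp point (between the pads) lies 19 mm behind it; z points along the fingers, y is the line along which they close (so a half turn about z gives the same grasp; the last joint's range is limited). The gripper opens to 91 mm and grips with 3 to 60 N. Pads are 32 mm wide; open, the fingers measure 118 mm over their backs; the gripper's body (76 mm by 178 mm) begins 60 mm behind the grasp point.
Start: joints at [62.71, 28.281, 77.091, -0, 74.628, -5.472], TCP at [0.232, 0.58, 0.214] pointing down, gripper open.
Joint ranges: [-166.48, 166.48], [-47.26, 123.95], [12.59, 153.08], [-70.14, 250.14], [6.76, 159.57], [-176.63, 176.63]. Speed limits (degrees/s): [108.29, 108.29, 147.25, 172.46, 172.46, 172.46].

INTERFACE

Orientations are given as a 3x3 rotation matrix whose columns are the frame's x, y, z axes.
In Python, from bench import ctrl gives the robot as it stands. The module is installed in compiled form; this text tells all that it offers. Calls block until the motion is done:
- ctrl.goto(position, orientation): joint-space move of the TCP to a pose.
- ctrl.move_l(position, vel=0.15, ori=None, contact_N=None): straight line of the TCP; ori=None keeps the orientation; vel is the mean speed in m/s. With contact_N (N) it stops when the force on the tool has changed by that much, and returns True; else False.
- ctrl.movej(angles): joint-space move.
- ctrl.command_gripper(opening): opening from 0.0 (shut) to 1.0 (fully open); the grip force is fixed at half the most; returns when the fingers have stopped.
- ctrl.sleep(seconds).
- ctrl.ik(position, orientation): joint angles nearest the present ones, or None.
- ctrl.read_camera(name): name is "scene" or "top" or "wrist"; returns the picture (400x640x3 uint8, blue, green, red); there is no depth.
- ctrl.camera_params(name): a dict with "fx", "fy", "cx", "cy" (pixels), "pose" (4x4, takes a point from camera to world coordinates); the wrist camera has in their place "T_tool_cam" (4x4, takes a point from camera to tool coordinates, whose origin is the TCP and whose axes are the flange's). Camera axes: x right, y up, looking along -z (the intrinsics and any distortion apply to the point x, -y, -z); pixel columns grow to the right and rows downward; lengths in m; the calibration is good to about 2 mm. The wrist camera is an equidistant fisheye: a pixel r from the principal point sees the ray r / f radians off the axis. A picture is of the moment at which its call begins: read the wrist's pose just before it. camera_params takes no time and is no camera call.
A pose or a line that the arm cannot do raises ctrl.MotionError and nothing moves.
- ctrl.sign_off(): hands the job in; it is judged then, once.
Readings, each from a call of its own:
- ctrl.current_t(): time.
- ctrl.current_q(): joint angles.
- ctrl.current_dq(): joint speeds.
- ctrl.current_effort(): joint torques, N m.
- ctrl.current_tool_pos(): TCP position.
- ctrl.current_eef_rot(): TCP orientation.
- ctrl.current_contact_force(): force on the tool from outside, world axes, zero at the start.
- ctrl.current_wrist_torque(): the same for the moment, N m.
- ctrl.current_grip_width(): opening from 0.0 (shut) to 1.0 (fully open).
- ctrl.current_grasp_force(): force on a finger pad.
Only numpy, scipy, OpenCV 4.12 (cv2) and the standard library are available. Lean on these libraries where they do the work, as an engineer would, in place of code of your own. Each camera call takes 0.05 s, during which the arm holds its last target. There are 200 camera calls.

## Working session

There is one attempt and no reset: what is moved stays moved. The work goes in short steps, each a Python script; the robot and the scene stay as the last script left them, time stands still between calls to the robot, and variables do not carry over. Pictures are saved under pics/ and viewed, at most 14 in all, crops included, and the job is handed in when it is done.

```bash
mkdir -p pics; python3 - <<'E'
from bench import ctrl
import cv2,numpy as np
np.set_printoptions(precision=4,suppress=True)
for n in("scene","top","wrist"):
    cv2.imwrite(f"pics/{n}0.png",ctrl.read_camera(n)); print(n,ctrl.camera_params(n))
print(ctrl.current_t(),ctrl.current_eef_rot())
E
```

```text
scene {'fx': 365.0580798659677, 'fy': 365.0580798659677, 'cx': 324.8078108968175, 'cy': 199.8487092943094, 'pose': array([[-0.7762,  0.4739, -0.4158,  0.1647],
       [-0.6305, -0.585 ,  0.5102,  0.3332],
       [-0.0015,  0.6582,  0.7529,  0.7225],
       [ 0.    ,  0.    ,  0.    ,  1.    ]])}
top {'fx': 508.4456598510944, 'fy': 508.4456598510944, 'cx': 316.04653690546587, 'cy': 195.93790096950056, 'pose': array([[ 0.0264,  0.9882, -0.151 ,  0.3313],
       [-0.9996,  0.0281,  0.0094, -0.0888],
       [ 0.0136,  0.1507,  0.9885,  1.3287],
       [ 0.    ,  0.    ,  0.    ,  1.    ]])}
wrist {'fx': 309.70691628693146, 'fy': 309.70691628693146, 'cx': 317.95894577514497, 'cy': 199.5244242704719, 'T_tool_cam': array([[ 0.0001,  0.9679,  0.2514,  0.0717],
       [ 1.    ,  0.0003, -0.0014,  0.0005],
       [-0.0014,  0.2514, -0.9679, -0.1698],
       [ 0.    ,  0.    ,  0.    ,  1.    ]])}
0.15 [[-0.9284  0.3717 -0.0004]
 [ 0.3717  0.9284 -0.0008]
 [ 0.0001 -0.0009 -1.    ]]
```

View pics/top0.png

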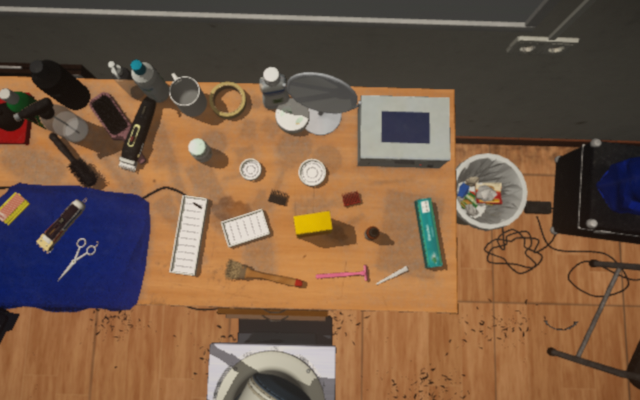

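View pics/scene0.png

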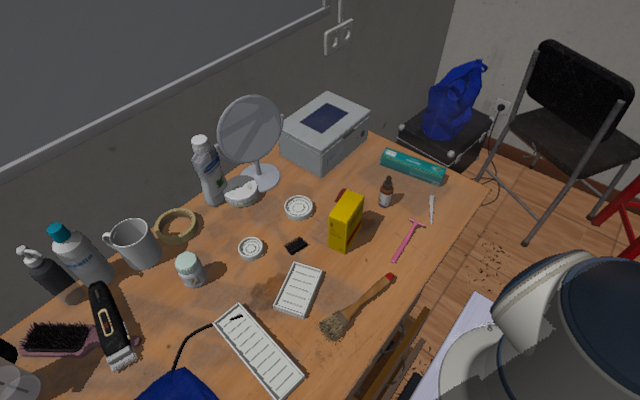

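The top view shows the following, in pixels:
- Dropper bottle (372,234), jar (199,149), carton (313,223), teal box (428,234).
- Small dish (250,169), large dish (312,172), short tray (245,228), long tray (188,235).
- Black guard (278,198), red guard (351,199).

Next I'll locate them by mask.

```bash
cat > h.py <<'E'
from bench import ctrl
import cv2,numpy as np
np.set_printoptions(precision=4,suppress=True)
def rays(name,px,pose=None):
    p=ctrl.camera_params(name); px=np.atleast_2d(px).astype(float)
    a=(px-[p["cx"],p["cy"]])/[p["fx"],p["fy"]]
    if name=="wrist":
        th=np.linalg.norm(a,axis=1,keepdims=True)+1e-12
        d=np.hstack([a/th*np.sin(th),np.cos(th)]); T=pose@p["T_tool_cam"]
    else: d=np.hstack([a,np.ones((len(a),1))]); T=p["pose"]
    return T[:3,3],(d*[1,-1,-1])@T[:3,:3].T
def plane(name,px,z,pose=None):
    o,d=rays(name,px,pose); return (o+d*((z-o[2])/d[:,2])[:,None])[:,:2]
def project(name,P,pose=None):
    p=ctrl.camera_params(name); T=pose@p["T_tool_cam"] if name=="wrist" else p["pose"]
    c=(np.atleast_2d(P)-T[:3,3])@T[:3,:3]*[1,-1,-1]
    if name=="wrist":
        r=np.linalg.norm(c[:,:2],axis=1,keepdims=True); a=c[:,:2]/r*np.arctan2(r,c[:,2:])
    else: a=c[:,:2]/c[:,2:]
    return a*[p["fx"],p["fy"]]+[p["cx"],p["cy"]]
def tool():
    T=np.eye(4); T[:3,:3]=ctrl.current_eef_rot(); T[:3,3]=ctrl.current_tool_pos(); return T
def down(a):  # tool pointing down, closing axis y at angle a (deg) from world x
    a=np.radians(a); y=np.array([np.cos(a),np.sin(a),0]); z=np.array([0,0,-1.]); return np.column_stack([np.cross(y,z),y,z])
def mask(im,kind):
    h,s,v=cv2.split(cv2.cvtColor(im,cv2.COLOR_BGR2HSV)); h=h.astype(int)
    m={"white":(s<70)&(v>110),"yellow":(h>20)&(h<35)&(s>150)&(v>70),"teal":(h>75)&(h<100)&(s>100),
       "dark":(v<60),"red":((h<6)|(h>172))&(s>110)&(v<130)}[kind]
    return m.astype(np.uint8)*255
def blob(m,c,r):  # largest contour centred within r of c
    cs,_=cv2.findContours(m,cv2.RETR_EXTERNAL,cv2.CHAIN_APPROX_NONE)
    cs=[k for k in cs if np.linalg.norm(k[:,0].mean(0)-c)<r]
    return max(cs,key=cv2.contourArea)[:,0] if cs else None
def rect(P):  # min-area rect -> centre, (short,long), direction of long axis (deg)
    c,(w,l),a=cv2.minAreaRect((P*1000).astype(np.float32)); 
    if w>l: w,l,a=l,w,a+90
    return np.array(c)/1000,(w,l),(a+90)%180
E
python3 - <<'E'
from h import *
im=cv2.imread("pics/top0.png")
for n,k,c,z in [("dropper","dark",(372,232),.09),("jar","white",(199,149),.079),("carton","yellow",(313,223),.122),("teal","teal",(428,234),.041),
 ("sdish","white",(250,169),.018),("ldish","white",(312,172),.018),("stray","white",(245,228),.018),("ltray","white",(188,235),.018),
 ("black","dark",(278,198),.014),("red","red",(351,199),.017)]:
    b=blob(mask(im,k),c,15)
    if b is None: print(n,None,plane("top",c,z)); continue
    P=plane("top",b,z); c,s,a=rect(P); print(n,c,np.round(s),round(a),"r",np.linalg.norm(c).round(3))
cv2.imwrite("pics/c.png",cv2.resize(im[120:290,160:460],None,fx=2.6,fy=2.6,interpolation=cv2.INTER_CUBIC))
E
```

```text
dropper [ 0.4343 -0.2433] [17. 17.] 92 r 0.498
jar [0.6396 0.2026] [43. 44.] 17 r 0.671
carton [ 0.4512 -0.0936] [47. 88.] 100 r 0.461
teal [ 0.4427 -0.3882] [ 39. 172.] 9 r 0.589
sdish [0.5982 0.0726] [54. 55.] 92 r 0.603
ldish [ 0.5949 -0.0877] [70. 71.] 92 r 0.601
stray [0.4439 0.0799] [ 71. 113.] 110 r 0.451
ltray [0.422  0.2248] [ 66. 201.] 174 r 0.478
black [ 0.5194 -0.0006] [13. 38.] 77 r 0.519
red [ 0.5242 -0.1924] [21. 39.] 107 r 0.558
```

View pics/c.png

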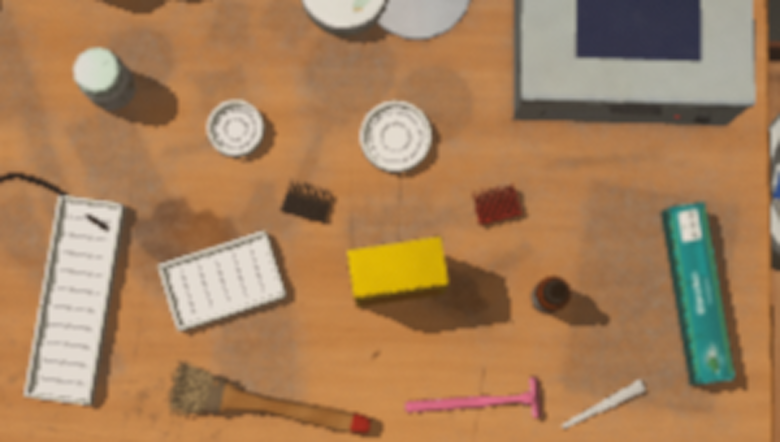

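View pics/wrist0.png

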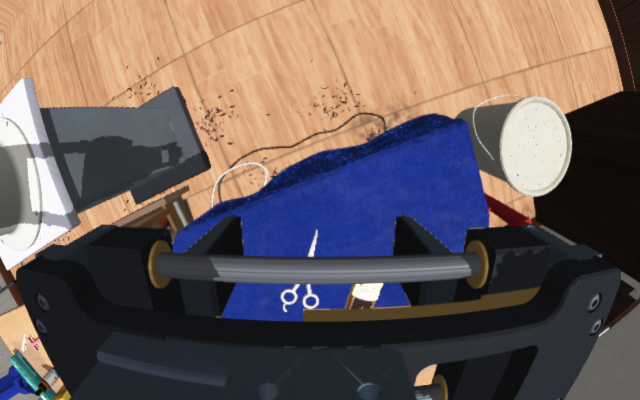

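```bash
python3 - <<'E'
from h import *
import json
V={"A":((.56,-.25,.27),90),"D":((.68,-.09,.27),90),"C":((.62,0.0,.27),0),"B":((.58,.15,.27),90)}
J={}
for n,(p,a) in V.items():
    ok=False
    for aa in (a,):
        try: ctrl.goto(np.array(p),down(aa)); ok=True
        except ctrl.MotionError as e: print(n,"fail",e)
    if ok:
        ctrl.sleep(.15); T=tool(); cv2.imwrite(f"pics/w{n}.png",ctrl.read_camera("wrist")); J[n]=T.tolist(); print(n,T[:3,3],ctrl.current_q(),ctrl.current_t())
json.dump(J,open("J.json","w"))
ims=[cv2.imread(f"pics/w{n}.png")[:300] for n in J]
ims=[cv2.resize(i,(400,188)) for i in ims]+[np.zeros((188,400,3),np.uint8)]*(4-len(ims))
cv2.imwrite("pics/mosaic.png",np.vstack([np.hstack(ims[:2]),np.hstack(ims[2:4])]))
E
```

```text
A [ 0.5601 -0.2496  0.27  ] [ -29.6013   24.6631   74.2979    0.0009   81.0418 -119.6291] 3.4833
D [ 0.6796 -0.0912  0.2702] [ -12.6206   31.0721   63.0041   -0.0082   85.9152 -102.5359] 4.5
C [ 0.6201 -0.0002  0.27  ] [-5.5324 25.2538 73.2967 -0.0007 81.4505 -5.5425] 6.2583
B [0.5802 0.1496 0.27  ] [  8.7517  23.4401  76.3471  -0.0021  80.2156 -81.176 ] 7.7083
```

View pics/mosaic.png

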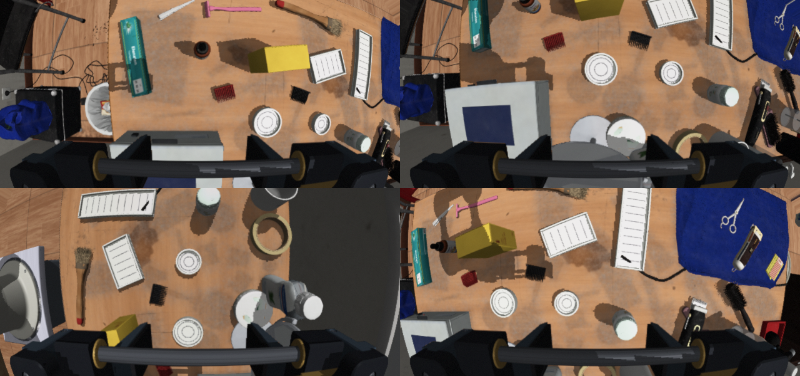

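The mosaic shows view A with the teal box, dropper and carton, and view D with both dishes. View C has the dishes and jar, and view B has both trays, the dishes and the jar. All the objects are clear, so I'll measure them using the coarse estimates as seeds.

```bash
python3 - <<'E'
from h import *
import json
J={k:np.array(v) for k,v in json.load(open("J.json")).items()}
S=[("dropper","dark",(.434,-.243),.095,"A"),("jar","white",(.64,.203),.079,"DB"),("carton","yellow",(.451,-.094),.122,"A"),("teal","teal",(.443,-.388),.041,"A"),
 ("sdish","white",(.598,.073),.018,"DB"),("ldish","white",(.595,-.088),.018,"DB"),("stray","white",(.444,.08),.018,"BC"),("ltray","white",(.422,.225),.018,"BC"),
 ("black","dark",(.519,-.0),.014,"D"),("red","red",(.524,-.192),.017,"D")]
for n,k,xy,z,vs in S:
  for v in vs:
    im=cv2.imread(f"pics/w{v}.png"); c=project("wrist",[*xy,z],J[v])[0]
    b=blob(mask(im,k),c,25)
    if b is None: print(n,v,"none at",c); continue
    cc,s,a=rect(plane("wrist",b,z,J[v])); print(n,v,cc,np.round(s,1),round(a,1),"px",c.round())
a=cv2.imread("pics/wA.png"); d=cv2.imread("pics/wD.png"); 
def crop(im,v,p):
    c=project("wrist",p,J[v])[0].astype(int); y,x=max(c[1]-45,0),c[0]-60; return cv2.resize(im[y:y+90,x:x+120],(390,292),interpolation=cv2.INTER_CUBIC)
B=cv2.imread("pics/wB.png")
cv2.imwrite("pics/m2.png",np.vstack([np.hstack([crop(a,"A",[.434,-.243,.06]),crop(B,"B",[.64,.203,.06])]),np.hstack([crop(a,"A",[.451,-.094,.1]),crop(B,"B",[.48,.218,.018])])]))
E
```

```text
dropper A [ 0.4419 -0.2453] [23.9 29.6] 158.9 px [323.  72.]
jar D [0.6366 0.2054] [44.1 44.7] 30.6 px [529. 156.]
jar B [0.6354 0.2071] [44.1 49. ] 131.8 px [360. 228.]
carton A [ 0.4507 -0.0939] [44.4 89.7] 100.0 px [460.  92.]
teal A [ 0.4413 -0.3832] [ 44.7 172.4] 9.1 px [212.  90.]
sdish D [0.597  0.0762] [56.1 56.1] 1.8 px [433. 117.]
sdish B [0.5964 0.0778] [57.4 57.6] 177.0 px [263. 185.]
ldish D [ 0.5938 -0.0853] [71.1 72. ] 44.8 px [319. 111.]
ldish B [ 0.5933 -0.081 ] [72.3 76.7] 84.2 px [161. 185.]
stray B [0.4433 0.084 ] [ 72.1 113. ] 109.3 px [265.  75.]
stray C [0.4472 0.0831] [ 74.7 112.8] 109.4 px [193. 119.]
ltray B [0.4228 0.2279] [ 67.4 197.3] 173.5 px [372.  59.]
ltray C [0.4231 0.2268] [ 65.  200.8] 174.3 px [181.  24.]
black D [0.5246 0.0005] [29.1 44.7] 74.3 px [383.  59.]
red D [ 0.5288 -0.1879] [32.  43.5] 106.0 px [243.  63.]
```

View pics/m2.png

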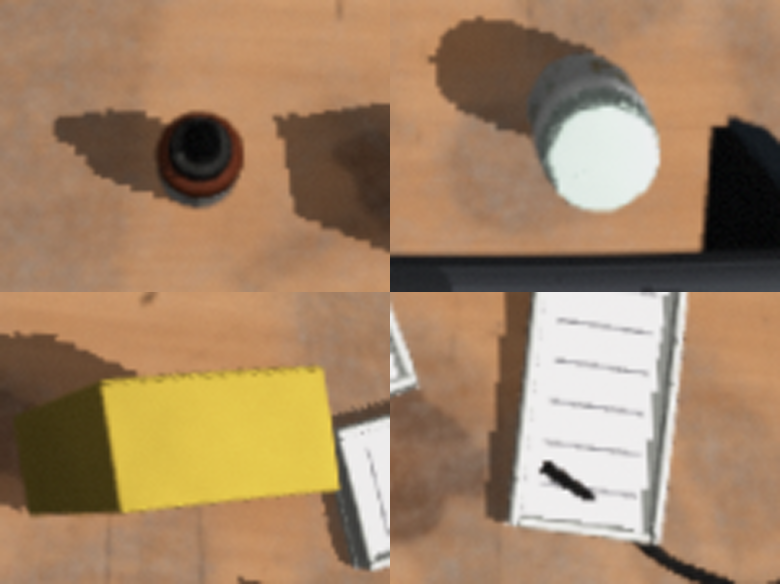

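The wrist and top views agree to within 5 mm, and every size matches. The cord end across the long tray looks purely visual. I'll start with the dropper.

```bash
cat >> h.py <<'E'
def ori(p,a):
    c=[(abs(q[5]),b) for b in (a,a+180) if (q:=ctrl.ik(np.array(p),down(b))) is not None]; return down(min(c)[1])
def carry(xy,z,a):
    p=np.array([*xy,z]); ctrl.goto(p,ori(p,a))
def pick(xy,a,ztcp,zhi=.24):
    carry(xy,zhi,a); print("at",ctrl.current_q())
    hit=ctrl.move_l(np.array([*xy,ztcp]),vel=.15,contact_N=8); ctrl.command_gripper(0.0)
    print("pick hit",hit,"width mm",91*ctrl.current_grip_width(),"force",ctrl.current_grasp_force(),"z",ctrl.current_tool_pos()[2])
    ctrl.move_l(np.array([*xy,zhi]),vel=.2); print("held mm",91*ctrl.current_grip_width(),ctrl.current_t())
def place(xy,a,ztcp,zhi=.24):
    carry(xy,zhi,a); print("at",ctrl.current_q())
    print("early",ctrl.move_l(np.array([*xy,ztcp+.02]),vel=.15,contact_N=12))
    print("hit",ctrl.move_l(np.array([*xy,ztcp-.003]),vel=.02,contact_N=4),"z-expected",ctrl.current_tool_pos()[2]-ztcp)
def release(zhi=.24):
    ctrl.command_gripper(1.0); ctrl.sleep(.2); p=ctrl.current_tool_pos(); ctrl.move_l(np.array([p[0],p[1],zhi]),vel=.2); print("t",ctrl.current_t())
E
python3 - <<'E'
from h import *
pick((.438,-.244),0,.029)
place((.5965,.076),0,.039)
E
```

```text
at [-35.8677  16.7472  92.027    0.0138  71.2127 -35.9798]
pick hit False width mm 31.990798638273656 force 29.929435722297058 z 0.02897633521297307
held mm 31.67641067722263 12.9583
at [ 1.4768 25.0083 78.5855 -0.0202 76.4295  1.5342]
early False
hit True z-expected -0.00022466132146433532
```

```bash
python3 - <<'E'
from h import *
release()
pick((.637,.2055),70,.028)
place((.594,-.085),70,.038)
release()
carry((.68,-.03),.27,90); ctrl.sleep(.15)
T=tool(); im=ctrl.read_camera("wrist"); cv2.imwrite("pics/w2.png",im[:300])
E
```

```text
t 18.9417
at [ 12.7429  30.8119  68.2732  -0.0109  80.9767 -57.1242]
pick hit False width mm 45.427315159468144 force 29.999743193875474 z 0.027977376124438416
held mm 45.44332813891374 23.475
at [-13.7532  24.9287  78.7141   0.023   76.3604 -83.8011]
early False
hit True z-expected -0.0002727125726108351
t 29.0833
```

View pics/w2.png

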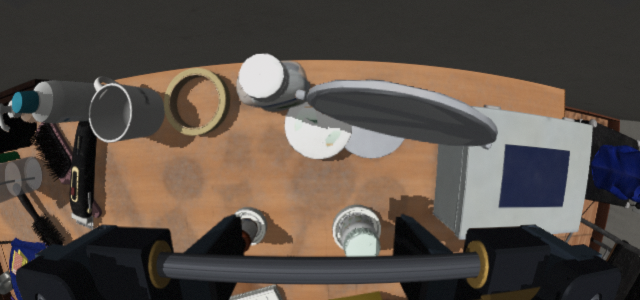

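Dropper (250,225) and jar (360,235) both stand in their dishes. Carton next.

```bash
python3 - <<'E'
from h import *
pick((.451,-.093),10,.076,.26)
place((.4445,.080),19.3,.086,.26)
E
```

```text
at [-19.0791  12.1131  95.2679   0.0015  72.5955 -29.0379]
pick hit False width mm 44.8717180467669 force 29.986664950847626 z 0.07598997904280286
held mm 44.90435979041328 36.8167
at [  2.6513  11.3839  96.3903  -0.0143  72.293  -16.6986]
early False
hit True z-expected -0.0003069839685381215
```

```bash
python3 - <<'E'
from h import *
release(.26)
d=lambda a:np.array([np.cos(np.radians(a)),np.sin(np.radians(a))])
pick(np.array([.4415,-.385])-.055*d(9),99,.013)
place(np.array([.423,.2268])-.055*d(174-180),84,.023)
im=ctrl.read_camera("wrist"); cv2.imwrite("pics/w3.png",im)
E
```

```text
t 41.7
at [-51.5823  20.9182  85.4413   0.0152  73.6493  29.3061]
pick hit False width mm 40.816482245947476 force 29.700931012630463 z 0.01299665067362486
held mm 40.86661863156382 47.2083
at [ 24.3405  11.2272 100.0475  -0.0072  68.7207 -59.5729]
early False
hit True z-expected 0.007032386964962594
```

View pics/w3.png

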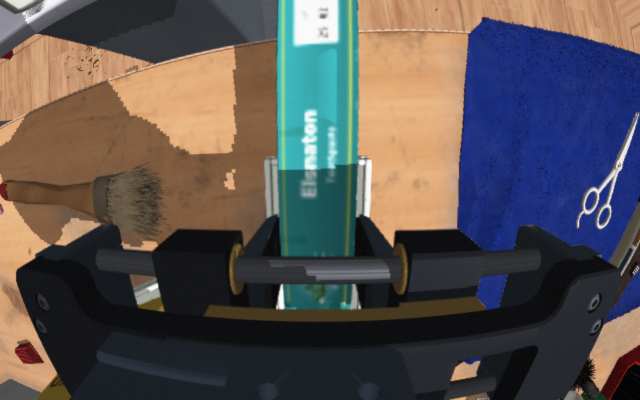

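The teal box got turned end for end because the place used the opposite half turn, so it overhangs the tray towards the robot. I'll lift it and redo the place with the matching half turn.

```bash
python3 - <<'E'
from h import *
import h
p=ctrl.current_tool_pos(); ctrl.move_l(np.array([p[0],p[1],.24]),vel=.2)
print(91*ctrl.current_grip_width())
h.ori=lambda p,a: down(a)
d=lambda a:np.array([np.cos(np.radians(a)),np.sin(np.radians(a))])
place(np.array([.423,.2268])-.055*d(-6),264,.023)
cv2.imwrite("pics/w4.png",ctrl.read_camera("wrist")); print(ctrl.current_t())
cv2.imwrite("pics/s4.png",ctrl.read_camera("scene"))
E
```

```text
40.90152444510403
at [ 24.4051  11.2173 100.0633  -0.0001  68.7233 120.3759]
early False
hit True z-expected 6.701392521436464e-05
58.05
```

View pics/w4.png

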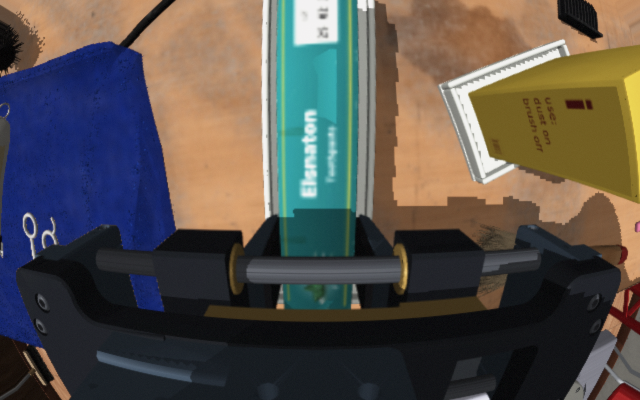

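View pics/s4.png

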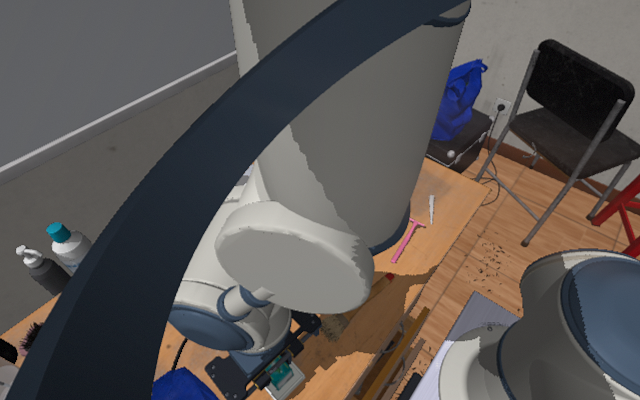

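The teal box now sits between both tray walls, and contact came at floor height. I'll release it, clear the arm and check everything from above.

```bash
python3 - <<'E'
from h import *
release(.25)
ctrl.movej([62.71,28.281,77.091,0,74.628,-5.472]); ctrl.sleep(.2)
im=ctrl.read_camera("top"); print(ctrl.current_t())
for n,k,xy,z in [("carton","yellow",(.4445,.08),.132),("teal","teal",(.423,.227),.051),("black","dark",(.5194,0),.014),("red","red",(.524,-.192),.017)]:
    b=blob(mask(im,k),project("top",[*xy,z])[0],15)
    if b is not None:
        c,s,a=rect(plane("top",b,z)); print(n,c,np.round(s),round(a))
cv2.imwrite("pics/f.png",cv2.resize(im[120:290,160:460],None,fx=2.6,fy=2.6,interpolation=cv2.INTER_CUBIC))
E
```

```text
t 60.475
62.7
carton [0.4438 0.0769] [51. 93.] 108
teal [0.4252 0.2245] [ 37. 172.] 174
black [ 0.5202 -0.0007] [14. 39.] 76
red [ 0.5252 -0.1923] [23. 40.] 110
```

View pics/f.png

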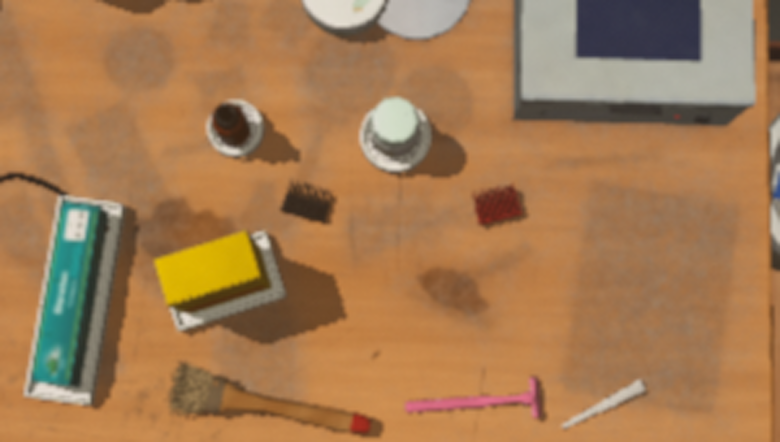

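All four items sit inside their trays. Against the same camera, the teal box and carton are within 3 mm of their tray centres, and the guards have not moved.

```bash
python3 -c "
from bench import ctrl
print(ctrl.sign_off())"
```

```text
the job is handed in; nothing more can be done
None
```

The bottle, jar, carton and teal box each sit in their matching dish or tray, the guards are where they were, everything is released, and the job was handed in at about 63 s.

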